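# Load an ink roller on its drying stand and lock it with a spring retaining clip

### The arm

A 6-joint arm with a two-finger parallel gripper is mounted at the origin on a cart in front of the work surface, level with it; the furniture and walls round the work are solid. World frame = base frame: x ahead of the robot, y to its left, z up, the work surface at z = 0. Lengths are in m, angles in rad, forces in N, time in s.
With the tool pointing down it reaches from about 0.35 to 1 m from the base axis. Payload 7.1 kg.
Tool frame: the origin (TCP) lies at the very end of the fingers, on their centre line; the grasp point (between the pads) lies bot.grip_depth behind it (bot.grip_depth is the distance from the TCP to the grasp point, in m); z points along the fingers, y is the line along which they close (so a half turn about z gives the same grasp; the last joint's range is limited). The gripper opens to 85 mm and grips with 20 to 120 N. Pads are 22 mm wide; open, the fingers measure 114 mm over their backs; the gripper's body (76 mm by 85 mm) begins 54 mm behind the grasp point. The pads swing forward as they close: fully open they stand 13 mm farther back than shut.
Start: joints at [1.262, 0.423, 1.63, -0, 1.089, -0.019], TCP at [0.179, 0.599, 0.231] pointing down, gripper open.
Joint ranges: [-3, 3], [-0.9, 2.11], [0.09, 2.58], [-1.31, 4.45], [0.11, 2.69], [-2.54, 2.54]. Speed limits (rad/s): [2.39, 2.39, 3.01, 3.14, 3.14, 3.14].

### API

Orientations are given as a rotation vector (axis times angle).
In Python, from plant import bot gives the robot as it stands. The module is installed in compiled form; this text tells all that it offers.
- The arm moves only by the shell command python3 -m crank 'ROWS' [OPENING] [FORCE]. ROWS is JSON, a list of rows, each an object of numbers: "dx", "dy", "dz": the shift along the tool's x, y, z in cm; "rx", "ry", "rz": the turn, a rotation vector about the tool's x, y, z in rad. A call has 1 to 12 rows; each row shifts and turns the commanded pose from where the row before left it, along the tool's axes as they then stand; what a row does not reach is not made up. A row lasts 1/10 s, in which the tool goes at most 50 mm and 8.59 degrees, less where a joint would pass 70% of its speed; a pose out of reach is approached as far as the arm can. A call is refused whole if a number of a shift passes 5 or a number of a turn 0.15, either way. A call with a gripper value outside its range is refused whole. OPENING is the opening, from 0 (shut) to 1 (fully open), set as the call begins (- or left out, the last holds). The fingers move at their own pace and stop on an object; FORCE is the grip in N (left out, the last holds). Time passes only in rows, so rows that do not move let the fingers close. It gives the time, the measured TCP pose, the force, the opening and the grip force at its end, in the units of the state.
- bot.read_state(): the state, without advancing time (a new reading comes with each control period).
- bot.get_image(name): name is "side" or "top"; returns the picture (384x512x3 uint8, blue, green, red); there is no depth.
- bot.camera_info(name): a dict with "fx", "fy", "cx", "cy" (pixels), "xyz" and "rotation" of the camera in the world. Camera axes: x right, y down, z forward; pixel columns grow to the right and rows downward; lengths in m; the calibration is good to about 2 mm. A picture is of the moment at which its call begins. camera_info takes no time and is no camera call.
- bot.close_job(): hands the job in; it is judged then, once.
The state is a dict: "clock": time; "joint_pos": joint angles; "qd": joint speeds; "tau": joint torques, N m; "tool_pos": TCP position; "eef_rot": TCP orientation; "force": force on the tool from outside, world axes, zero at the start; "wrist_torque": the same for the moment, N m; "opening": finger opening in m; "finger_force": force on a finger pad.
Only numpy, scipy, OpenCV 4.12 (cv2) and the standard library are available. Lean on these libraries where they do the work, as an engineer would, in place of code of your own. Each camera call takes 0.05 s, during which the arm holds its last target. There are 200 camera calls.

### The job

Slip the black rubber roller over the upright axle of the blue drying stand so that it rests on the stand. Then push the orange spring clip sideways into the axle's groove, above the roller, until it snaps fully home, and let go. Push gently: clip and axle must not press on each other with more than 25 N. Leave the paper cups, marker, brush and paint tube where they are.

Things in the scene. Friction and masses are not known exactly. Their poses are not given: they have to be found in the camera images.
- stand: Drying stand, fixed: blue base plate 110 x 110 x 16 mm, grey boss and a plain upright steel axle, 22 mm thick, on its centre line. Origin: centre of the underside, on the axle's line; z up. The axle is clamped at a height that is NOT reported: its top is anywhere from 94 to 120 mm above the board (find it by touch or eye). Its top 5 mm taper to 12 mm across.
- boss_top (a point): Centre of the boss's flat top (40 mm across), 28 mm above the board, where the roller rests. The axle's groove: its centre is always 14 mm below the axle's top, whatever the height setting; 7 mm high between the flanges, whose edges have 1 mm bevels; neck 16 mm thick. The axle is slippery (friction about 0.2).
- roller_center (a point): Centre (half-way up) of the roller: black rubber cover, 44 mm outer diameter, on a white core tube; 46 mm tall, bore 27 mm right through, about 0.12 kg. It starts upright on the board, either end may be up. Resting on the stand its centre is 51 mm and its top 74 mm above the board. z is along the bore.
- clip_grip (a point): Grasp centre of the spring clip: 24 mm above its underside, in the upright orange grip block (26 mm long in x, its foot 7 mm longer in front; 14 mm wide in y, 38 mm tall) on which it stands. The jaw, 5 mm thick, its middle 2 mm below this point, sticks out to +x: an orange spine 9 mm wide that ends in a dark saddle 40 mm ahead of this point, between two steel spring arms. z up. About 0.06 kg.
- clip_seat (a point): Point of the clip that lies on the axle's line when it is home: 48 mm ahead (+x) of clip_grip, 2 mm below it. The arms' flared tips reach 65 mm ahead of clip_grip. Pushed along +x on to the neck, the arms resist with about 5 to 12 N, then snap shut behind it and the saddle meets the neck; from there the force rises steeply.
- clip_left (a joint): Left spring arm of the clip (+y side), angle in rad: 0 closed, up to 0.16 spread; it springs back to 0. Snapping over the groove's neck spreads each arm to about 0.1.
- clip_right (a joint): Right spring arm of the clip (-y side), the same. Once released at home, the clip hangs from the groove with its grip block 0.1 to 0.2 rad low: that is normal.
- brush: Bystander on the board: flat paint brush lying down, 21 x 170 x 11 mm; origin at its underside.
- tube: Bystander on the board: half empty white paint tube with a yellow cap, 24 x 81 x 15 mm; origin at its underside.
- marker: Bystander on the board: thin black paint marker with a bright green cap, lying down, 143 x 17 x 19 mm; origin at its underside.
- cups: Bystander on the table: stack of white paper cups, 76 mm across, 116 mm high; origin at its underside.
- board: Fixed plywood board, 370 x 395 mm, that lies over the black jacket; its flat top, on which stand, roller and clip start, is 58 mm above the table (z = 0.058). Origin under its centre, at table level.

How it is judged:
On the way:
1. the roller is on the axle and rests on the stand (horizontal distance between roller_center and stand below 0.006 m and z of roller_center in the frame of stand between 0.047 and 0.054 m and angle between roller_center's own z axis and vertical below 0.12 rad), for 0.2 s.
At the end, for the whole second after the job is handed in: Roller upright on the stand (within 6 mm of the axle line, centre 47 to 54 mm above the board). Clip home in the groove: clip_seat within 3 mm of the axle line and 76 to 110 mm above the board, both arms shut (below 0.045 rad), clip at most 0.35 rad off level. Both at rest (below 20 mm/s) (all of step 1 and horizontal distance between clip_seat and stand below 0.003 m and z of clip_seat in the frame of stand between 0.076 and 0.11 m and angle between clip_grip's own z axis and vertical below 0.35 rad and value of joint each of clip_left, clip_right below 0.045 rad and linear speed of each of clip, roller below 0.02 m/s); the robot touches nothing.
It fails at once if clip and stand pressed together with more than 25 N (contact force between clip and stand above 25 N).
It fails at once if a bystander shoved more than 30 mm (distance of any of cups, marker, brush, tube from where it was at the start of the episode above 0.03 m).
It also fails if it takes over 64 s, if anything falls off the work surface, if the arm or the gripper's body presses on something with over 40 N, if the wrist force passes 120 N, or if a joint passes its speed limit or range.

## Working session

There is one attempt and no reset: what is moved stays moved. The work goes in short steps, Python scripts to look and compute and a shell command to move; the robot and the scene stay as the last step left them, time stands still between calls to the robot, and variables do not carry over. Pictures are saved under pics/ and viewed, at most 10 in all, crops included, and the job is handed in when it is done.

```bash
mkdir -p pics
python3 - <<'E'
from plant import bot
import cv2
for n in("top","side"):
    cv2.imwrite(f"pics/{n}0.png",bot.get_image(n)); print(n,bot.camera_info(n))
print(bot.read_state(), bot.grip_depth)
E
```

```text
top {'fx': 407.64415059589857, 'fy': 407.64415059589857, 'cx': 262.60988631466535, 'cy': 188.75246163475146, 'xyz': array([0.43836955, 0.02252045, 0.95393143]), 'rotation': array([-2.14878002,  2.15007536, -0.17669579])}
side {'fx': 348.315811979878, 'fy': 348.315811979878, 'cx': 254.40025089468338, 'cy': 196.10752674669948, 'xyz': array([ 0.14454848, -0.61845664,  0.50655369]), 'rotation': array([-2.00992622,  0.58620652, -0.32651971])}
{'clock': 0.1, 'joint_pos': array([ 1.26199905e+00,  4.23741189e-01,  1.63058514e+00, -1.38943059e-05,
        1.08860604e+00, -1.90116655e-02]), 'qd': array([-0.00167008, -0.00044198, -0.00136996,  0.00026405,  0.00081   ,
        0.00056463]), 'tau': array([ 8.69856940e-04, -5.58427012e+01, -2.82445925e+01, -3.57510544e-05,
        3.09557414e-03,  2.96979601e-05]), 'tool_pos': array([0.17843243, 0.59848978, 0.2306491 ]), 'eef_rot': array([-4.53563182e-01, -3.10846961e+00,  2.07923937e-03]), 'force': array([0.22181031, 0.27498324, 0.39903173]), 'wrist_torque': array([-0.0179962 , -0.05474654,  0.01923669]), 'finger_force': 0.0, 'opening': 0.08533415599234434} 0.0187
```

View pics/top0.png

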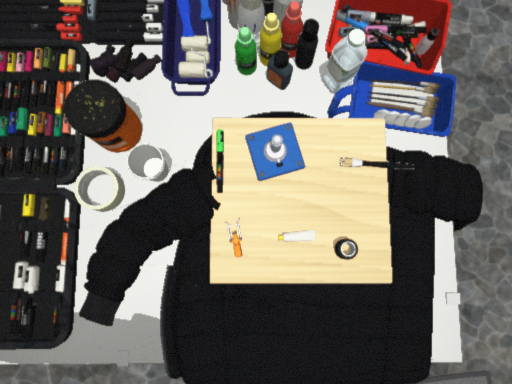

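View pics/side0.png

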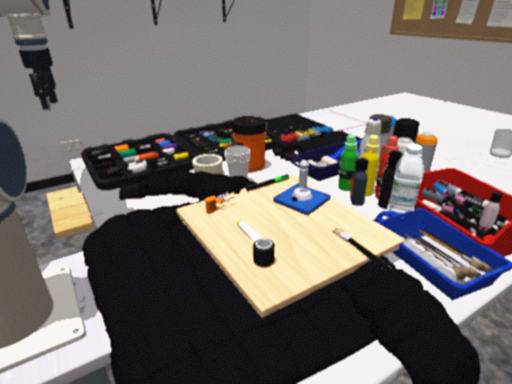

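Top: stand near (275,151), clip (236,240) with its jaw pointing up in the picture, roller (346,248). Side: roller (263,251), axle (304,175), clip (211,203). Enlarging.

```bash
cat > h.py <<'E'
import numpy as np, cv2
from scipy.spatial.transform import Rotation as R
from plant import bot
def ray(n,u,v):
    c=bot.camera_info(n); d=R.from_rotvec(c["rotation"]).apply([(u-c["cx"])/c["fx"],(v-c["cy"])/c["fy"],1]); return np.array(c["xyz"]),d
def onz(n,u,v,z):
    o,d=ray(n,u,v); return o+d*(z-o[2])/d[2]
def proj(n,p):
    c=bot.camera_info(n); q=R.from_rotvec(c["rotation"]).inv().apply(np.array(p)-c["xyz"]); return c["cx"]+c["fx"]*q[0]/q[2],c["cy"]+c["fy"]*q[1]/q[2]
def crop(im,u,v,w,h,s):
    a=cv2.resize(im[v:v+h,u:u+w],None,fx=s,fy=s,interpolation=cv2.INTER_CUBIC)
    for k in range(0,w,10): cv2.putText(a,str(u+k),(k*s,8),0,.3,(0,0,255)); cv2.line(a,(k*s,10),(k*s,14),(0,0,255))
    for k in range(0,h,10): cv2.putText(a,str(v+k),(0,k*s+4),0,.3,(0,0,255)); cv2.line(a,(20,k*s),(24,k*s),(0,0,255))
    return a
E
python3 - <<'E'
from h import *
t=cv2.imread("pics/top0.png");s=cv2.imread("pics/side0.png")
A=np.hstack([crop(t,240,115,66,74,4),crop(t,215,212,66,74,4),crop(t,315,212,66,74,4)])
B=np.hstack([crop(s,270,145,66,74,4),crop(s,190,165,66,74,4),crop(s,230,215,66,74,4)])
cv2.imwrite("pics/c0.png",np.vstack([A,B]))
E
```

```text
(no output)
```

View pics/c0.png

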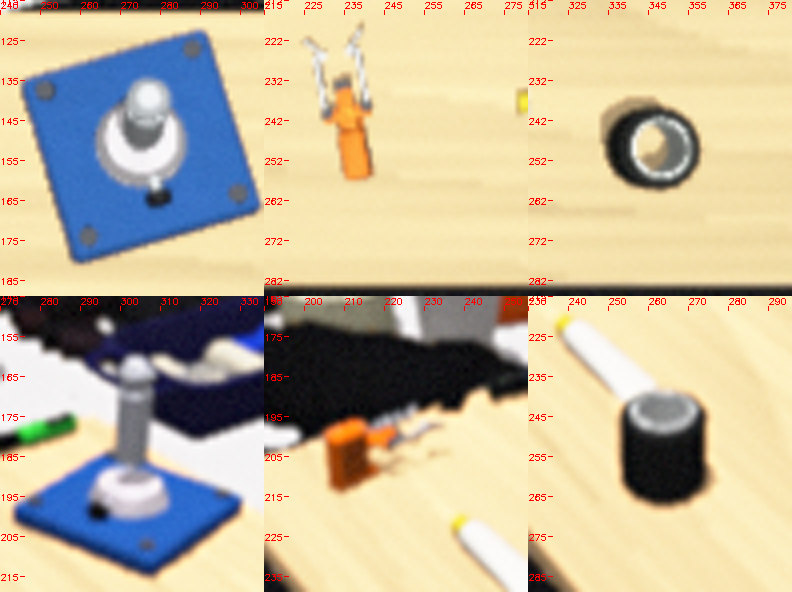

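Run:
```python
from h import *
from scipy.optimize import brentq
T=lambda x,y,x0,u,v:(u+(x-x0)/4,v+y/4)
cs=[onz("top",*T(x,y,0,240,115),.074) for x,y in [(22,82),(205,30),(260,210),(78,263)]]
st=np.mean(cs,0); print("stand",st, [np.linalg.norm(cs[i]-cs[i-1]) for i in range(4)])
ss=[onz("side",*T(x,y,0,270,145-74),.074) for x,y in [(15,511),(242,500),(152,572)]]
print("side corners mid of L,R",(ss[0]+ss[1])/2,"boss",onz("top",*T(140,141,0,240,115),.086))
for z in (.152,.16,.17,.178): print("axle z",z,proj("top",[*st[:2],z]),proj("side",[*st[:2],z]))
print("roller",onz("top",*T(663,147,528,315,212),.104),"side",onz("side",*T(663,411,528,230,215-74),.104))
P=lambda x,y,z:onz("top",*T(x,y,264,215,212),z)
tip=(P(308,42,.08)+P(360,28,.08))/2; root=(P(327,115,.08)+P(364,105,.08))/2; sad=P(343,82,.08)
blk=[P(x,y,.096) for x,y in [(339,138),(365,134),(372,177),(347,181)]]
print("clip tip",tip,"root",root,"sad",sad,"blk",np.mean(blk,0),blk)
d=tip-root;print(np.arctan2(d[1],d[0])); d=tip-np.mean(blk,0);print(np.arctan2(d[1],d[0]),np.linalg.norm(d[:2]))
s=np.array([x for x in [T(x,y,264,190,165-74) for x,y in [(338,432),(348,421)]]]);print("clip side blk top", onz("side",*T(347,426,264,190,165-74),.096))
```

```text
stand [ 0.65559263 -0.01791633  0.074     ] [np.float64(0.1068062753406594), np.float64(0.10671695464399492), np.float64(0.10680565053867123), np.float64(0.10459939878794298)]
side corners mid of L,R [ 0.65110712 -0.02680641  0.074     ] boss [ 0.65510514 -0.0166603   0.086     ]
axle z 0.152 (np.float64(277.0376862909296), np.float64(142.09153898681046)) (np.float64(303.0821609431924), np.float64(167.61858748797115))
axle z 0.16 (np.float64(277.2311180150847), np.float64(141.0427599802531)) (np.float64(303.2593060929978), np.float64(164.62060724792786))
axle z 0.17 (np.float64(277.47823196844956), np.float64(139.70291809212137)) (np.float64(303.48302597799676), np.float64(160.83440257188585))
axle z 0.178 (np.float64(277.68031938954226), np.float64(138.60720824588404)) (np.float64(303.66386009991766), np.float64(157.7739906732828))
roller [ 0.44177371 -0.16720975  0.104     ] side [ 0.44037257 -0.1692446   0.104     ]
clip tip [0.50156766 0.07505047 0.08      ] root [0.46170899 0.06857207 0.08      ] sad [0.47652332 0.07003361 0.08      ] blk [0.43679026 0.06220891 0.096     ] [array([0.4468159, 0.0709942, 0.096    ]), array([0.44885859, 0.05748275, 0.096     ]), array([0.42675482, 0.05370753, 0.096     ]), array([0.42473173, 0.06665117, 0.096     ])]
0.16112517691407408
0.195703916740294 0.0660379995640617
clip side blk top [0.44072668 0.06435364 0.096     ]
```

Stand (0.6555, -0.0175), roller (0.4415, -0.168), clip_grip about (0.437, 0.0625) with yaw 0.175; axle top is near z 0.172. I'll align the tool to the clip's yaw and head to the roller.

```bash
cat >> h.py <<'E'
def togo(x,y,z,yaw=.175):
    s=bot.read_state(); r=R.from_rotvec(s["eef_rot"])
    xx,zz=r.apply([1,0,0]),r.apply([0,0,1])
    t=r.inv().apply(np.array([x,y,z])-s["tool_pos"])*100
    w=R.from_matrix(np.array([[-np.cos(yaw),-np.sin(yaw),0],[-np.sin(yaw),np.cos(yaw),0],[0,0,-1]]).T)
    print("t",s["clock"],"pos",s["tool_pos"].round(4),"cm in tool",t.round(2),"turn",(r.inv()*w).as_rotvec().round(3),"F",s["force"].round(1),"open",round(s["opening"],4),"ff",s["finger_force"])
E
python3 -m crank '[{"rz":-0.15,"dx":-3},{"rz":-0.15,"dx":-3},{"rz":-0.15,"dx":-3},{"rz":-0.014,"dx":-3},{"dy":-4},{"dy":-4},{"dy":-4},{"dy":-4},{"dy":-4},{"dy":-4},{"dy":-4},{"dy":-4}]' 0.8 40
python3 -m crank '[{"dy":-4},{"dy":-4},{"dy":-4},{"dy":-4},{"dy":-4},{"dy":-4},{"dy":-4},{"dy":-4},{"dy":-4},{"dy":-4},{"dz":0},{"dz":0}]'
python3 -c "from h import *; togo(.4415,-.168,.125)"
```

```text
t 0.1 pos [0.1784 0.5985 0.2306] cm in tool [-47.11 -65.92  10.65] turn [-0.001 -0.    -0.465] F [0.2 0.3 0.4] open 0.0853 ff 0.0invalid input at $[0]: expected keys dx, dy, dz, rx, ry, rz
invalid input at $[0]: expected keys dx, dy, dz, rx, ry, rz
```

```bash
python3 -m crank '[{"dx":-3,"dy":0,"dz":0,"rx":0,"ry":0,"rz":-0.15},{"dx":-3,"dy":0,"dz":0,"rx":0,"ry":0,"rz":-0.15},{"dx":-3,"dy":0,"dz":0,"rx":0,"ry":0,"rz":-0.15},{"dx":-3,"dy":0,"dz":0,"rx":0,"ry":0,"rz":-0.014},{"dx":0,"dy":-5,"dz":0,"rx":0,"ry":0,"rz":0},{"dx":0,"dy":-5,"dz":0,"rx":0,"ry":0,"rz":0},{"dx":0,"dy":-5,"dz":0,"rx":0,"ry":0,"rz":0},{"dx":0,"dy":-5,"dz":0,"rx":0,"ry":0,"rz":0},{"dx":0,"dy":-5,"dz":0,"rx":0,"ry":0,"rz":0},{"dx":0,"dy":-5,"dz":0,"rx":0,"ry":0,"rz":0},{"dx":0,"dy":-5,"dz":0,"rx":0,"ry":0,"rz":0},{"dx":0,"dy":-5,"dz":0,"rx":0,"ry":0,"rz":0}]' 0.8 40
python3 -m crank '[{"dx":0,"dy":-5,"dz":0,"rx":0,"ry":0,"rz":0},{"dx":0,"dy":-5,"dz":0,"rx":0,"ry":0,"rz":0},{"dx":0,"dy":-5,"dz":0,"rx":0,"ry":0,"rz":0},{"dx":0,"dy":-5,"dz":0,"rx":0,"ry":0,"rz":0},{"dx":0,"dy":-5,"dz":0,"rx":0,"ry":0,"rz":0},{"dx":0,"dy":0,"dz":0,"rx":0,"ry":0,"rz":0}]'
python3 -c "from h import *; togo(.4415,-.168,.125)"
```

```text
clock: 1.3
tool_pos: [0.3657, 0.1954, 0.2313]
eef_rot: [-0.274, 3.13, -0.0]
force: [2.0, -0.5, -0.1]
opening: 0.0684
finger_force: 0.0
clock: 1.9
tool_pos: [0.4101, -0.054, 0.2315]
eef_rot: [-0.262, 3.13, -0.002]
force: [0.6, -0.3, 0.1]
opening: 0.0681
finger_force: 0.0
t 1.9 pos [ 0.4101 -0.054   0.2315] cm in tool [ -1.19 -11.74  10.67] turn [-0.002  0.001 -0.008] F [ 0.6 -0.3  0.1] open 0.0681 ff 0.0
```

```bash
python3 -m crank '[{"dx":-0.6,"dy":-4,"dz":1,"rx":0,"ry":0,"rz":-0.008},{"dx":-0.6,"dy":-4,"dz":2,"rx":0,"ry":0,"rz":0},{"dx":0,"dy":-3.7,"dz":3,"rx":0,"ry":0,"rz":0},{"dx":0,"dy":0,"dz":4.2,"rx":0,"ry":0,"rz":0},{"dx":0,"dy":0,"dz":0,"rx":0,"ry":0,"rz":0},{"dx":0,"dy":0,"dz":0,"rx":0,"ry":0,"rz":0},{"dx":0,"dy":0,"dz":0,"rx":0,"ry":0,"rz":0}]'
python3 - <<'E'
from h import *
togo(.4415,-.168,.075)
t=bot.get_image("top");s=bot.get_image("side")
cv2.imwrite("pics/c1.png",np.hstack([crop(t,310,200,80,90,4),crop(s,210,170,100,90,4)]))
E
```

```text
clock: 2.6
tool_pos: [0.4429, -0.1613, 0.1309]
eef_rot: [-0.288, 3.127, -0.001]
force: [0.2, -0.7, 0.6]
opening: 0.0683
finger_force: 0.0
t 2.6 pos [ 0.4429 -0.1613  0.1309] cm in tool [ 0.27 -0.63  5.59] turn [-0.001  0.002  0.009] F [ 0.2 -0.7  0.6] open 0.0683 ff 0.0
```

View pics/c1.png

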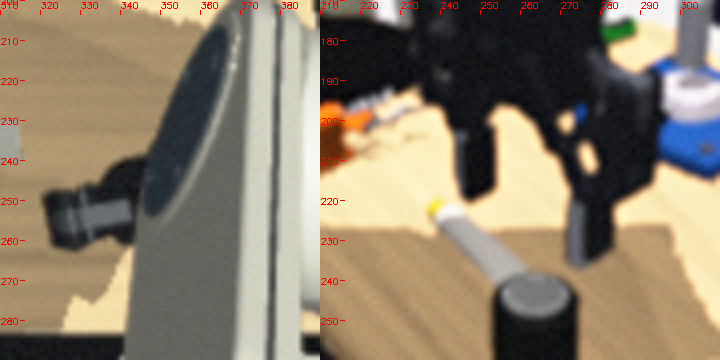

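Side view: fingertips (248,219) and (277,236) straddle the roller's top (264,243), so it's lined up. Descending.

```bash
python3 -m crank '[{"dx":0.25,"dy":-0.6,"dz":0.6,"rx":0,"ry":0,"rz":0.009},{"dx":0,"dy":0,"dz":2,"rx":0,"ry":0,"rz":0},{"dx":0,"dy":0,"dz":2,"rx":0,"ry":0,"rz":0},{"dx":0,"dy":0,"dz":1,"rx":0,"ry":0,"rz":0},{"dx":0,"dy":0,"dz":0,"rx":0,"ry":0,"rz":0},{"dx":0,"dy":0,"dz":0,"rx":0,"ry":0,"rz":0}]'
python3 -m crank '[{"dx":0,"dy":0,"dz":0,"rx":0,"ry":0,"rz":0},{"dx":0,"dy":0,"dz":0,"rx":0,"ry":0,"rz":0},{"dx":0,"dy":0,"dz":0,"rx":0,"ry":0,"rz":0},{"dx":0,"dy":0,"dz":0,"rx":0,"ry":0,"rz":0},{"dx":0,"dy":0,"dz":0,"rx":0,"ry":0,"rz":0},{"dx":0,"dy":0,"dz":0,"rx":0,"ry":0,"rz":0}]' 0 40
python3 -c "from h import *; togo(.6555,-.0175,.235)"
```

```text
clock: 3.3
tool_pos: [0.4408, -0.1684, 0.0737]
eef_rot: [-0.272, 3.13, -0.0]
force: [-0.4, 0.3, 0.4]
opening: 0.0681
finger_force: 0.0
clock: 3.9
tool_pos: [0.4412, -0.1684, 0.0744]
eef_rot: [-0.272, 3.128, -0.001]
force: [-1.2, 0.8, 5.7]
opening: 0.0424
finger_force: 40.1
t 3.9 pos [ 0.4412 -0.1684  0.0744] cm in tool [-23.74  11.15 -16.04] turn [-0.001  0.001 -0.002] F [-1.2  0.8  5.7] open 0.0424 ff 40.06824843585491
```

```bash
python3 -m crank '[{"dx":0,"dy":0,"dz":-2,"rx":0,"ry":0,"rz":0},{"dx":0,"dy":0,"dz":-4,"rx":0,"ry":0,"rz":0},{"dx":0,"dy":0,"dz":-4,"rx":0,"ry":0,"rz":0},{"dx":-2,"dy":1,"dz":-4,"rx":0,"ry":0,"rz":0},{"dx":-4,"dy":2,"dz":0,"rx":0,"ry":0,"rz":0},{"dx":-4,"dy":2,"dz":0,"rx":0,"ry":0,"rz":0},{"dx":-4,"dy":2,"dz":0,"rx":0,"ry":0,"rz":0},{"dx":-4,"dy":2,"dz":0,"rx":0,"ry":0,"rz":0},{"dx":-4,"dy":2,"dz":0,"rx":0,"ry":0,"rz":0},{"dx":-1.7,"dy":0.2,"dz":0,"rx":0,"ry":0,"rz":0},{"dx":0,"dy":0,"dz":0,"rx":0,"ry":0,"rz":0},{"dx":0,"dy":0,"dz":0,"rx":0,"ry":0,"rz":0}]'
python3 - <<'E'
from h import *
togo(.6555,-.0175,.215)
s=bot.get_image("side")
cv2.imwrite("pics/c2.png",crop(s,250,110,110,100,5))
E
```

```text
clock: 5.1
tool_pos: [0.6539, -0.017, 0.2129]
eef_rot: [0.272, -3.128, 0.0]
force: [-0.0, 1.2, -0.6]
opening: 0.0426
finger_force: 41.4
t 5.1 pos [ 0.6539 -0.017   0.2129] cm in tool [-0.15 -0.07 -0.21] turn [ 0.    -0.001 -0.001] F [-0.   1.2 -0.6] open 0.0426 ff 41.4414837397635
```

View pics/c2.png

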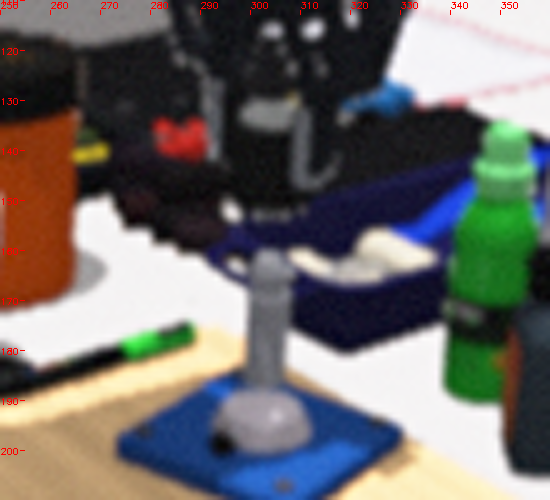

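Roller bottom (303,150) hangs above the axle tip (303.5,160); groove about row 167. Lined up; lowering in steps.

```bash
python3 -m crank '[{"dx":-0.15,"dy":-0.07,"dz":1,"rx":0,"ry":0,"rz":0},{"dx":0,"dy":0,"dz":1,"rx":0,"ry":0,"rz":0},{"dx":0,"dy":0,"dz":1,"rx":0,"ry":0,"rz":0},{"dx":0,"dy":0,"dz":0.7,"rx":0,"ry":0,"rz":0},{"dx":0,"dy":0,"dz":0,"rx":0,"ry":0,"rz":0},{"dx":0,"dy":0,"dz":0,"rx":0,"ry":0,"rz":0}]'
python3 -m crank '[{"dx":0,"dy":0,"dz":0.5,"rx":0,"ry":0,"rz":0},{"dx":0,"dy":0,"dz":0.5,"rx":0,"ry":0,"rz":0},{"dx":0,"dy":0,"dz":0,"rx":0,"ry":0,"rz":0},{"dx":0,"dy":0,"dz":0,"rx":0,"ry":0,"rz":0}]'
python3 -c "from h import *; togo(.6555,-.0175,.112)"
```

```text
clock: 5.75
tool_pos: [0.6563, -0.0176, 0.176]
eef_rot: [0.272, -3.129, -0.0]
force: [0.7, 0.5, -1.3]
opening: 0.0427
finger_force: 41.4
clock: 6.15
tool_pos: [0.6563, -0.0175, 0.1662]
eef_rot: [0.272, -3.13, -0.0]
force: [-0.3, 0.3, -1.9]
opening: 0.0424
finger_force: 41.5
t 6.15 pos [ 0.6563 -0.0175  0.1662] cm in tool [0.08 0.01 5.42] turn [ 0.    -0.    -0.002] F [-0.3  0.3 -1.9] open 0.0424 ff 41.45055564120412
```

```bash
python3 -m crank '[{"dx":0,"dy":0,"dz":1,"rx":0,"ry":0,"rz":0},{"dx":0,"dy":0,"dz":1,"rx":0,"ry":0,"rz":0},{"dx":0,"dy":0,"dz":1,"rx":0,"ry":0,"rz":0},{"dx":0,"dy":0,"dz":0,"rx":0,"ry":0,"rz":0}]'
python3 -m crank '[{"dx":0,"dy":0,"dz":1,"rx":0,"ry":0,"rz":0},{"dx":0,"dy":0,"dz":1,"rx":0,"ry":0,"rz":0},{"dx":0,"dy":0,"dz":0.5,"rx":0,"ry":0,"rz":0},{"dx":0,"dy":0,"dz":0,"rx":0,"ry":0,"rz":0},{"dx":0,"dy":0,"dz":0,"rx":0,"ry":0,"rz":0}]'
```

```text
clock: 6.55
tool_pos: [0.6549, -0.0175, 0.1339]
eef_rot: [0.271, -3.126, -0.001]
force: [-0.2, -1.4, -1.7]
opening: 0.0427
finger_force: 41.4
clock: 7.05
tool_pos: [0.6565, -0.0175, 0.1113]
eef_rot: [0.272, -3.13, -0.0]
force: [0.2, 0.5, -1.2]
opening: 0.0428
finger_force: 41.4
```

```bash
python3 -m crank '[{"dx":0,"dy":0,"dz":0.4,"rx":0,"ry":0,"rz":0},{"dx":0,"dy":0,"dz":0,"rx":0,"ry":0,"rz":0}]'
python3 -m crank '[{"dx":0,"dy":0,"dz":0,"rx":0,"ry":0,"rz":0},{"dx":0,"dy":0,"dz":0,"rx":0,"ry":0,"rz":0},{"dx":0,"dy":0,"dz":0,"rx":0,"ry":0,"rz":0},{"dx":0,"dy":0,"dz":-1,"rx":0,"ry":0,"rz":0},{"dx":0,"dy":0,"dz":-3,"rx":0,"ry":0,"rz":0},{"dx":0,"dy":0,"dz":-3,"rx":0,"ry":0,"rz":0},{"dx":0,"dy":0,"dz":-4,"rx":0,"ry":0,"rz":0},{"dx":4,"dy":1,"dz":0,"rx":0,"ry":0,"rz":0},{"dx":4,"dy":1,"dz":0,"rx":0,"ry":0,"rz":0},{"dx":4,"dy":2,"dz":0,"rx":0,"ry":0,"rz":0},{"dx":4,"dy":2,"dz":0,"rx":0,"ry":0,"rz":0},{"dx":3,"dy":2,"dz":0,"rx":0,"ry":0,"rz":0}]' 0.8
python3 - <<'E'
from h import *
togo(.437,.0625,.063)
t=bot.get_image("top");s=bot.get_image("side")
cv2.imwrite("pics/c3.png",np.hstack([crop(t,240,112,70,80,5),crop(s,265,140,70,80,5)]))
E
```

```text
clock: 7.25
tool_pos: [0.6563, -0.0175, 0.1072]
eef_rot: [0.272, -3.13, 0.0]
force: [0.4, -0.0, -2.0]
opening: 0.043
finger_force: 41.4
clock: 8.45
tool_pos: [0.453, 0.0287, 0.2179]
eef_rot: [-0.271, 3.13, -0.0]
force: [0.2, 0.0, 0.3]
opening: 0.0684
finger_force: 0.0
t 8.45 pos [0.453  0.0287 0.2179] cm in tool [ 1.    3.6  15.49] turn [-0.     0.    -0.002] F [0.2 0.  0.3] open 0.0684 ff 0.0
```

View pics/c3.png

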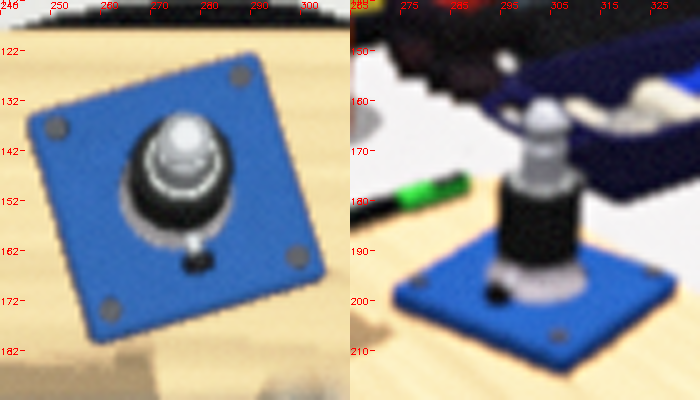

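Roller sits on the boss (side: ring (301-318,177), boss below). Next: touch the axle top with shut fingers to get the groove height.

```bash
python3 -m crank '[{"dx":-4,"dy":-1.6,"dz":0,"rx":0,"ry":0,"rz":0},{"dx":-4,"dy":-1.6,"dz":0,"rx":0,"ry":0,"rz":0},{"dx":-4,"dy":-1.6,"dz":0,"rx":0,"ry":0,"rz":0},{"dx":-4,"dy":-1.6,"dz":0,"rx":0,"ry":0,"rz":0},{"dx":-3.1,"dy":-1.6,"dz":0,"rx":0,"ry":0,"rz":0},{"dx":0,"dy":0,"dz":2,"rx":0,"ry":0,"rz":0},{"dx":0,"dy":0,"dz":1,"rx":0,"ry":0,"rz":0},{"dx":0,"dy":0,"dz":0,"rx":0,"ry":0,"rz":0},{"dx":0,"dy":0,"dz":0,"rx":0,"ry":0,"rz":0}]' 0
python3 - <<'E'
from h import *
togo(.6555,-.0175,.180); print(onz("top",276.8,138.6,.171))
E
```

```text
clock: 9.45
tool_pos: [0.657, -0.0172, 0.1876]
eef_rot: [0.272, -3.129, -0.0]
force: [0.3, -0.6, -0.3]
opening: -0.0001
finger_force: 0.0
t 9.45 pos [ 0.657  -0.0172  0.1876] cm in tool [ 0.15 -0.    0.76] turn [ 0.    -0.    -0.002] F [ 0.3 -0.6 -0.3] open -0.0001 ff 0.0
[ 0.65756323 -0.01653656  0.171     ]
```

```bash
Z='{"dx":0,"dy":0,"dz":0,"rx":0,"ry":0,"rz":0}'
python3 -m crank '[{"dx":0.1,"dy":0,"dz":0.4,"rx":0,"ry":0,"rz":0},{"dx":0,"dy":0,"dz":0.4,"rx":0,"ry":0,"rz":0},{"dx":0,"dy":0,"dz":0.2,"rx":0,"ry":0,"rz":0},{"dx":0,"dy":0,"dz":0,"rx":0,"ry":0,"rz":0},{"dx":0,"dy":0,"dz":0,"rx":0,"ry":0,"rz":0}]'
python3 -m crank '[{"dx":0,"dy":0,"dz":0.15,"rx":0,"ry":0,"rz":0},{"dx":0,"dy":0,"dz":0,"rx":0,"ry":0,"rz":0}]'
python3 -m crank '[{"dx":0,"dy":0,"dz":0.15,"rx":0,"ry":0,"rz":0},{"dx":0,"dy":0,"dz":0,"rx":0,"ry":0,"rz":0}]'
python3 -m crank '[{"dx":0,"dy":0,"dz":0.15,"rx":0,"ry":0,"rz":0},{"dx":0,"dy":0,"dz":0,"rx":0,"ry":0,"rz":0}]'
```

```text
clock: 9.95
tool_pos: [0.6564, -0.0175, 0.1774]
eef_rot: [-0.272, 3.13, -0.0]
force: [0.4, -0.7, -1.1]
opening: 0.0003
finger_force: 0.0
clock: 10.15
tool_pos: [0.6563, -0.0175, 0.1757]
eef_rot: [0.272, -3.13, 0.0]
force: [-0.5, 0.5, 0.1]
opening: -0.0002
finger_force: 0.0
clock: 10.35
tool_pos: [0.6563, -0.0175, 0.1741]
eef_rot: [0.272, -3.13, -0.0]
force: [0.8, 0.2, -0.6]
opening: 0.0
finger_force: 0.0
clock: 10.55
tool_pos: [0.6562, -0.0175, 0.1726]
eef_rot: [0.272, -3.129, -0.0]
force: [-0.7, -0.2, -0.6]
opening: 0.0
finger_force: 0.0
```

```bash
python3 -m crank '[{"dx":0,"dy":0,"dz":0.1,"rx":0,"ry":0,"rz":0},{"dx":0,"dy":0,"dz":0,"rx":0,"ry":0,"rz":0}]'|egrep 'tool|force'
python3 -m crank '[{"dx":0,"dy":0,"dz":0.1,"rx":0,"ry":0,"rz":0},{"dx":0,"dy":0,"dz":0,"rx":0,"ry":0,"rz":0}]'|egrep 'tool|force'
python3 -m crank '[{"dx":0,"dy":0,"dz":0.1,"rx":0,"ry":0,"rz":0},{"dx":0,"dy":0,"dz":0,"rx":0,"ry":0,"rz":0}]'|egrep 'tool|force'
```

```text
tool_pos: [0.6563, -0.0175, 0.1717]
force: [0.4, -0.5, -0.2]
finger_force: 0.0
tool_pos: [0.6563, -0.0175, 0.1707]
force: [-0.1, 0.2, -0.6]
finger_force: 0.0
tool_pos: [0.6563, -0.0175, 0.1697]
force: [-0.4, 0.2, -0.4]
finger_force: 0.0
```

```bash
python3 -m crank '[{"dx":0,"dy":0,"dz":0.1,"rx":0,"ry":0,"rz":0},{"dx":0,"dy":0,"dz":0,"rx":0,"ry":0,"rz":0}]'|egrep 'tool|^force'
python3 -m crank '[{"dx":0,"dy":0,"dz":0.1,"rx":0,"ry":0,"rz":0},{"dx":0,"dy":0,"dz":0,"rx":0,"ry":0,"rz":0}]'|egrep 'tool|^force'
```

```text
tool_pos: [0.6563, -0.0175, 0.1686]
force: [-0.3, -0.2, 0.1]
tool_pos: [0.6565, -0.0175, 0.1683]
force: [-0.9, -1.1, 3.8]
```

Contact at about TCP z 0.1685, so the groove is at 0.1545. Now to the clip.

```bash
python3 -m crank '[{"dx":0,"dy":0,"dz":-2,"rx":0,"ry":0,"rz":0},{"dx":2,"dy":1,"dz":-2,"rx":0,"ry":0,"rz":0},{"dx":4,"dy":2.3,"dz":0,"rx":0,"ry":0,"rz":0},{"dx":4,"dy":2.3,"dz":0,"rx":0,"ry":0,"rz":0},{"dx":4,"dy":2.3,"dz":0,"rx":0,"ry":0,"rz":0},{"dx":4,"dy":2.3,"dz":0,"rx":0,"ry":0,"rz":0},{"dx":2,"dy":1,"dz":2,"rx":0,"ry":0,"rz":0},{"dx":0,"dy":0,"dz":4,"rx":0,"ry":0,"rz":0},{"dx":0,"dy":0,"dz":3,"rx":0,"ry":0,"rz":0},{"dx":0,"dy":0,"dz":0,"rx":0,"ry":0,"rz":0},{"dx":0,"dy":0,"dz":0,"rx":0,"ry":0,"rz":0}]' 0.5
python3 - <<'E'
from h import *
togo(.437,.0625,.063)
s=bot.get_image("side")
cv2.imwrite("pics/c4.png",crop(s,180,150,80,70,7))
E
```

```text
clock: 12.65
tool_pos: [0.4401, 0.0584, 0.118]
eef_rot: [0.272, -3.129, 0.0]
force: [0.5, 0.7, 0.4]
opening: 0.0427
finger_force: 0.0
t 12.65 pos [0.4401 0.0584 0.118 ] cm in tool [0.23 0.46 5.5 ] turn [ 0.    -0.001 -0.002] F [0.5 0.7 0.4] open 0.0427 ff 0.0
```

View pics/c4.png

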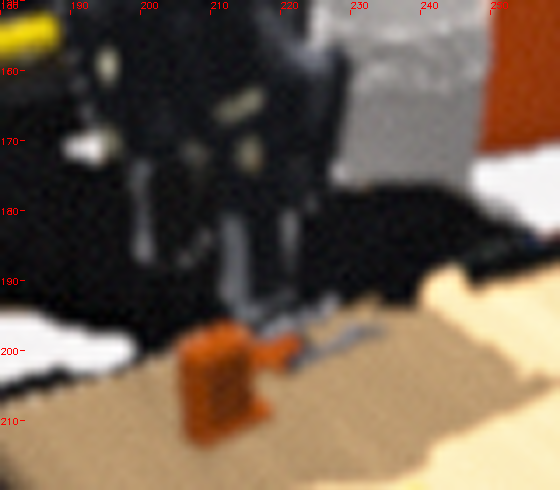

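Open fingertips (200,188) and (214,194) are above the clip block (210,198). Descending with the small correction.

```bash
python3 -m crank '[{"dx":0.13,"dy":0.48,"dz":1,"rx":0,"ry":0,"rz":0},{"dx":0,"dy":0,"dz":2,"rx":0,"ry":0,"rz":0},{"dx":0,"dy":0,"dz":1.5,"rx":0,"ry":0,"rz":0},{"dx":0,"dy":0,"dz":1,"rx":0,"ry":0,"rz":0},{"dx":0,"dy":0,"dz":0,"rx":0,"ry":0,"rz":0},{"dx":0,"dy":0,"dz":0,"rx":0,"ry":0,"rz":0}]'
python3 -m crank '[{"dx":0,"dy":0,"dz":0,"rx":0,"ry":0,"rz":0},{"dx":0,"dy":0,"dz":0,"rx":0,"ry":0,"rz":0},{"dx":0,"dy":0,"dz":0,"rx":0,"ry":0,"rz":0},{"dx":0,"dy":0,"dz":0,"rx":0,"ry":0,"rz":0},{"dx":0,"dy":0,"dz":0,"rx":0,"ry":0,"rz":0},{"dx":0,"dy":0,"dz":0,"rx":0,"ry":0,"rz":0}]' 0 60
```

```text
clock: 13.3
tool_pos: [0.4383, 0.063, 0.0632]
eef_rot: [-0.272, 3.129, -0.0]
force: [0.6, 0.7, 1.0]
opening: 0.0426
finger_force: 0.0
clock: 13.9
tool_pos: [0.4385, 0.0629, 0.0636]
eef_rot: [-0.271, 3.128, 0.0]
force: [-0.3, 0.2, 6.1]
opening: 0.0132
finger_force: 58.7
```

```bash
python3 -m crank '[{"dx":0,"dy":0,"dz":-1,"rx":0,"ry":0,"rz":0},{"dx":0,"dy":0,"dz":-3,"rx":0,"ry":0,"rz":0},{"dx":0,"dy":0,"dz":-3.5,"rx":0,"ry":0,"rz":0},{"dx":-1,"dy":-1.5,"dz":0,"rx":0,"ry":0,"rz":0},{"dx":-2,"dy":-3,"dz":0,"rx":0,"ry":0,"rz":0},{"dx":-3,"dy":-3,"dz":0,"rx":0,"ry":0,"rz":0},{"dx":-3,"dy":-3,"dz":0,"rx":0,"ry":0,"rz":0},{"dx":-2,"dy":-1,"dz":0,"rx":0,"ry":0,"rz":0},{"dx":0,"dy":0,"dz":0,"rx":0,"ry":0,"rz":0},{"dx":0,"dy":0,"dz":0,"rx":0,"ry":0,"rz":0}]'
python3 - <<'E'
from h import *
togo(.5674,-.0329,.1381)
E
```

```text
clock: 14.9
tool_pos: [0.5655, -0.0315, 0.1379]
eef_rot: [0.271, -3.129, -0.0]
force: [-0.3, 0.2, -1.9]
opening: 0.0132
finger_force: 58.5
t 14.9 pos [ 0.5655 -0.0315  0.1379] cm in tool [-0.16 -0.17 -0.02] turn [ 0.    -0.001 -0.002] F [-0.3  0.2 -1.9] open 0.0132 ff 58.51309776306152
```

```bash
python3 -m crank '[{"dx":-0.16,"dy":-0.17,"dz":-0.02,"rx":0,"ry":0,"rz":-0.002},{"dx":0,"dy":0,"dz":0,"rx":0,"ry":0,"rz":0},{"dx":0,"dy":0,"dz":0,"rx":0,"ry":0,"rz":0}]'
python3 - <<'E'
from h import *
togo(.6087,-.0256,.1381)
t=bot.get_image("top");s=bot.get_image("side")
print(proj("side",[.656,-.0172,.1545]),proj("top",[.656,-.0172,.1545]))
cv2.imwrite("pics/c5.png",np.hstack([crop(t,250,110,60,80,6),crop(s,260,140,70,80,6)]))
E
```

```text
clock: 15.2
tool_pos: [0.5674, -0.0324, 0.1382]
eef_rot: [0.276, -3.129, -0.0]
force: [-0.2, -0.9, 0.3]
opening: 0.0131
finger_force: 58.5
t 15.2 pos [ 0.5674 -0.0324  0.1382] cm in tool [-4.19 -0.05  0.01] turn [ 0.    -0.     0.001] F [-0.2 -0.9  0.3] open 0.0131 ff 58.51315140724182
(np.float64(303.0819428939943), np.float64(166.54658680165807)) (np.float64(276.74194090123854), np.float64(141.56935682245688))
```

View pics/c5.png

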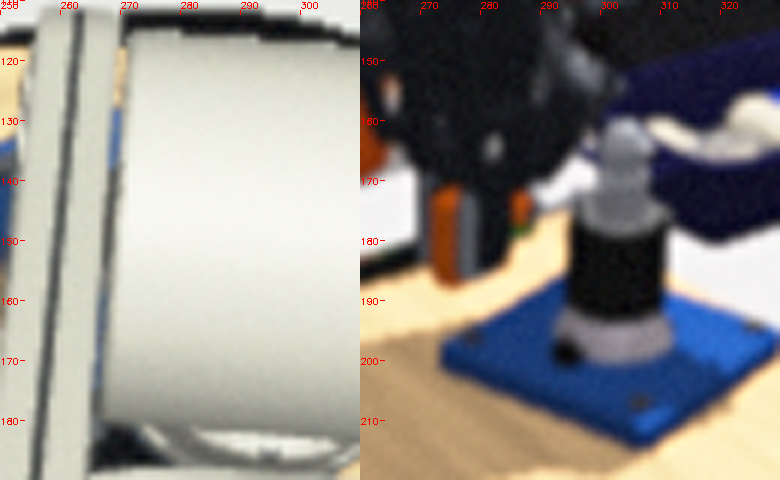

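Top view is blocked by the arm; side shows the clip level in the gripper, left of the axle's groove (303,168). Advancing.

```bash
python3 -m crank '[{"dx":-1,"dy":-0.05,"dz":0,"rx":0,"ry":0,"rz":0},{"dx":-0.7,"dy":0,"dz":0,"rx":0,"ry":0,"rz":0},{"dx":-0.3,"dy":0,"dz":0,"rx":0,"ry":0,"rz":0},{"dx":0,"dy":0,"dz":0,"rx":0,"ry":0,"rz":0},{"dx":0,"dy":0,"dz":0,"rx":0,"ry":0,"rz":0}]'
python3 -m crank '[{"dx":-0.2,"dy":0,"dz":0,"rx":0,"ry":0,"rz":0},{"dx":0,"dy":0,"dz":0,"rx":0,"ry":0,"rz":0}]'|egrep 'tool|^force'
python3 -m crank '[{"dx":-0.2,"dy":0,"dz":0,"rx":0,"ry":0,"rz":0},{"dx":0,"dy":0,"dz":0,"rx":0,"ry":0,"rz":0}]'|egrep 'tool|^force'
python3 -c "from h import *; togo(.6087,-.0256,.1381)"
```

```text
clock: 15.8
tool_pos: [0.5877, -0.0298, 0.1378]
eef_rot: [0.275, -3.129, -0.0]
force: [0.4, 0.3, -0.3]
opening: 0.0134
finger_force: 58.5
tool_pos: [0.5899, -0.0295, 0.1381]
force: [0.3, -0.3, -1.0]
tool_pos: [0.592, -0.0292, 0.1381]
force: [0.7, 0.2, -1.4]
t 16.2 pos [ 0.592  -0.0292  0.1381] cm in tool [-1.71  0.06  0.  ] turn [-0.  0.  0.] F [ 0.7  0.2 -1.4] open 0.0134 ff 58.513614535331726
```

```bash
python3 -m crank '[{"dx":-0.15,"dy":0.05,"dz":0,"rx":0,"ry":0,"rz":0},{"dx":0,"dy":0,"dz":0,"rx":0,"ry":0,"rz":0}]'|egrep 'tool|^force'
python3 -m crank '[{"dx":-0.15,"dy":0,"dz":0,"rx":0,"ry":0,"rz":0},{"dx":0,"dy":0,"dz":0,"rx":0,"ry":0,"rz":0}]'|egrep 'tool|^force'
python3 -m crank '[{"dx":-0.15,"dy":0,"dz":0,"rx":0,"ry":0,"rz":0},{"dx":0,"dy":0,"dz":0,"rx":0,"ry":0,"rz":0}]'|egrep 'tool|^force'
```

```text
tool_pos: [0.5933, -0.0284, 0.138]
force: [0.3, -0.9, -0.2]
tool_pos: [0.5948, -0.0281, 0.1381]
force: [-0.0, -0.3, -0.7]
tool_pos: [0.5963, -0.0279, 0.138]
force: [0.6, -0.5, -0.8]
```

```bash
python3 -m crank '[{"dx":-0.15,"dy":0,"dz":0,"rx":0,"ry":0,"rz":0},{"dx":0,"dy":0,"dz":0,"rx":0,"ry":0,"rz":0}]'|egrep 'tool|^force'
python3 -m crank '[{"dx":-0.15,"dy":0,"dz":0,"rx":0,"ry":0,"rz":0},{"dx":0,"dy":0,"dz":0,"rx":0,"ry":0,"rz":0}]'|egrep 'tool|^force'
python3 -m crank '[{"dx":-0.1,"dy":0,"dz":0,"rx":0,"ry":0,"rz":0},{"dx":0,"dy":0,"dz":0,"rx":0,"ry":0,"rz":0}]'|egrep 'tool|^force'
```

```text
tool_pos: [0.5975, -0.0277, 0.1379]
force: [0.3, 0.0, -1.5]
tool_pos: [0.5982, -0.0275, 0.1376]
force: [-3.1, -1.7, -0.9]
tool_pos: [0.5988, -0.0273, 0.1375]
force: [-4.8, -2.4, -0.8]
```

```bash
python3 -m crank '[{"dx":-0.1,"dy":-0.05,"dz":0,"rx":0,"ry":0,"rz":0},{"dx":0,"dy":0,"dz":0,"rx":0,"ry":0,"rz":0}]'|egrep 'tool|^force'
python3 -m crank '[{"dx":-0.1,"dy":0,"dz":0,"rx":0,"ry":0,"rz":0},{"dx":0,"dy":0,"dz":0,"rx":0,"ry":0,"rz":0}]'|egrep 'tool|^force'
```

```text
tool_pos: [0.5994, -0.0275, 0.1373]
force: [-6.4, -1.7, -2.0]
tool_pos: [0.6006, -0.0273, 0.1374]
force: [-5.7, -0.8, -0.5]
```

```bash
python3 -m crank '[{"dx":-0.1,"dy":0,"dz":0,"rx":0,"ry":0,"rz":0},{"dx":0,"dy":0,"dz":0,"rx":0,"ry":0,"rz":0}]'|egrep 'tool|^force'
python3 -m crank '[{"dx":-0.1,"dy":0,"dz":0,"rx":0,"ry":0,"rz":0},{"dx":0,"dy":0,"dz":0,"rx":0,"ry":0,"rz":0}]'|egrep 'tool|^force'
python3 -m crank '[{"dx":-0.1,"dy":0,"dz":0,"rx":0,"ry":0,"rz":0},{"dx":0,"dy":0,"dz":0,"rx":0,"ry":0,"rz":0}]'|egrep 'tool|^force'
```

```text
tool_pos: [0.6017, -0.0271, 0.1374]
force: [-4.9, -0.8, -2.0]
tool_pos: [0.603, -0.0269, 0.1374]
force: [-3.0, -0.4, -3.1]
tool_pos: [0.6054, -0.0266, 0.1381]
force: [-0.5, -0.3, -0.5]
```

Force dropped: it snapped past the neck. Small steps until the saddle meets.

```bash
python3 -m crank '[{"dx":-0.07,"dy":0,"dz":0,"rx":0,"ry":0,"rz":0},{"dx":0,"dy":0,"dz":0,"rx":0,"ry":0,"rz":0}]'|egrep 'tool|^force'
python3 -m crank '[{"dx":-0.07,"dy":0,"dz":0,"rx":0,"ry":0,"rz":0},{"dx":0,"dy":0,"dz":0,"rx":0,"ry":0,"rz":0}]'|egrep 'tool|^force'
```

```text
tool_pos: [0.6071, -0.0265, 0.1386]
force: [1.3, 1.5, -0.2]
tool_pos: [0.6076, -0.0264, 0.1385]
force: [2.1, 1.7, -2.1]
```

```bash
python3 -m crank '[{"dx":-0.07,"dy":0,"dz":0,"rx":0,"ry":0,"rz":0},{"dx":0,"dy":0,"dz":0,"rx":0,"ry":0,"rz":0}]'|egrep 'tool|^force'
python3 -m crank '[{"dx":-0.07,"dy":0,"dz":0,"rx":0,"ry":0,"rz":0},{"dx":0,"dy":0,"dz":0,"rx":0,"ry":0,"rz":0}]'|egrep 'tool|^force'
```

```text
tool_pos: [0.6077, -0.0264, 0.1381]
force: [3.5, 1.6, -4.3]
tool_pos: [0.6078, -0.0263, 0.138]
force: [1.9, 1.8, -0.5]
```

```bash
python3 -m crank '[{"dx":0,"dy":0,"dz":0,"rx":0,"ry":0,"rz":0},{"dx":0,"dy":0,"dz":0,"rx":0,"ry":0,"rz":0}]'|egrep 'tool|^force'
python3 -m crank '[{"dx":-0.07,"dy":0,"dz":0,"rx":0,"ry":0,"rz":0},{"dx":0,"dy":0,"dz":0,"rx":0,"ry":0,"rz":0}]'|egrep 'tool|^force'
python3 -c "
from h import *
togo(.6087,-.0256,.1381);print(bot.read_state()['wrist_torque'])"
```

```text
tool_pos: [0.6078, -0.0263, 0.138]
force: [2.5, 0.7, -1.2]
tool_pos: [0.6085, -0.0262, 0.1381]
force: [0.9, 1.4, -0.7]
t 19.6 pos [ 0.6085 -0.0262  0.1381] cm in tool [-0.03  0.06 -0.  ] turn [-0.  0.  0.] F [ 0.9  1.4 -0.7] open 0.0132 ff 58.64670395851135
[ 0.22930444 -0.12171861  0.05427703]
```

```bash
python3 -m crank '[{"dx":-0.05,"dy":0,"dz":0,"rx":0,"ry":0,"rz":0},{"dx":0,"dy":0,"dz":0,"rx":0,"ry":0,"rz":0}]'|egrep 'tool|^force'
python3 -m crank '[{"dx":-0.05,"dy":0,"dz":0,"rx":0,"ry":0,"rz":0},{"dx":0,"dy":0,"dz":0,"rx":0,"ry":0,"rz":0}]'|egrep 'tool|^force'
```

```text
tool_pos: [0.609, -0.0261, 0.138]
force: [2.2, 0.6, -1.5]
tool_pos: [0.6095, -0.026, 0.138]
force: [2.9, 1.1, -0.3]
```

```bash
python3 -m crank '[{"dx":-0.05,"dy":0,"dz":0,"rx":0,"ry":0,"rz":0},{"dx":0,"dy":0,"dz":0,"rx":0,"ry":0,"rz":0}]'|egrep 'tool|^force'
python3 -m crank '[{"dx":-0.05,"dy":0,"dz":0,"rx":0,"ry":0,"rz":0},{"dx":0,"dy":0,"dz":0,"rx":0,"ry":0,"rz":0}]'|egrep 'tool|^force'
```

```text
tool_pos: [0.6099, -0.026, 0.138]
force: [0.5, 1.7, -1.1]
tool_pos: [0.6104, -0.0259, 0.138]
force: [1.3, 0.3, -0.8]
```

```bash
python3 -m crank '[{"dx":-0.07,"dy":0,"dz":0,"rx":0,"ry":0,"rz":0},{"dx":0,"dy":0,"dz":0,"rx":0,"ry":0,"rz":0}]'|egrep 'tool|^force'
python3 -m crank '[{"dx":-0.07,"dy":0,"dz":0,"rx":0,"ry":0,"rz":0},{"dx":0,"dy":0,"dz":0,"rx":0,"ry":0,"rz":0}]'|egrep 'tool|^force'
python3 -m crank '[{"dx":-0.07,"dy":0,"dz":0,"rx":0,"ry":0,"rz":0},{"dx":0,"dy":0,"dz":0,"rx":0,"ry":0,"rz":0}]'|egrep 'tool|^force'
```

```text
tool_pos: [0.6108, -0.0258, 0.1379]
force: [-1.4, 0.7, -0.3]
tool_pos: [0.6109, -0.0257, 0.1378]
force: [-3.6, -0.0, 0.5]
tool_pos: [0.611, -0.0256, 0.1376]
force: [-6.0, -0.8, 2.0]
```

Saddle is against the neck. Ease off, look, then open.

```bash
python3 -m crank '[{"dx":0.12,"dy":0,"dz":0,"rx":0,"ry":0,"rz":0},{"dx":0,"dy":0,"dz":0,"rx":0,"ry":0,"rz":0}]'|egrep 'tool|^force'
python3 -m crank '[{"dx":0,"dy":0,"dz":0,"rx":0,"ry":0,"rz":0},{"dx":0,"dy":0,"dz":0,"rx":0,"ry":0,"rz":0},{"dx":0,"dy":0,"dz":0,"rx":0,"ry":0,"rz":0},{"dx":0,"dy":0,"dz":0,"rx":0,"ry":0,"rz":0},{"dx":0,"dy":0,"dz":0,"rx":0,"ry":0,"rz":0}]' 0.5
python3 -m crank '[{"dx":0.3,"dy":0,"dz":-1,"rx":0,"ry":0,"rz":0},{"dx":0.5,"dy":0,"dz":-2,"rx":0,"ry":0,"rz":0},{"dx":1,"dy":0,"dz":-4,"rx":0,"ry":0,"rz":0},{"dx":3,"dy":0,"dz":-3,"rx":0,"ry":0,"rz":0},{"dx":4,"dy":3,"dz":0,"rx":0,"ry":0,"rz":0},{"dx":4,"dy":4,"dz":0,"rx":0,"ry":0,"rz":0},{"dx":4,"dy":4,"dz":0,"rx":0,"ry":0,"rz":0},{"dx":0,"dy":4,"dz":0,"rx":0,"ry":0,"rz":0},{"dx":0,"dy":0,"dz":0,"rx":0,"ry":0,"rz":0},{"dx":0,"dy":0,"dz":0,"rx":0,"ry":0,"rz":0}]'
python3 - <<'E'
from h import *
t=bot.get_image("top");s=bot.get_image("side")
cv2.imwrite("pics/c6.png",np.hstack([crop(t,243,120,65,80,6),crop(s,265,140,65,80,6)]))
E
```

```text
tool_pos: [0.6109, -0.0258, 0.1377]
force: [-2.9, -0.2, -0.6]
clock: 21.7
tool_pos: [0.6115, -0.0257, 0.1381]
eef_rot: [-0.275, 3.129, -0.0]
force: [0.3, 0.4, 0.0]
opening: 0.0434
finger_force: 0.0
clock: 22.7
tool_pos: [0.4306, 0.0858, 0.2389]
eef_rot: [-0.278, 3.128, -0.0]
force: [0.8, 1.3, 0.5]
opening: 0.0427
finger_force: 0.0
```

View pics/c6.png

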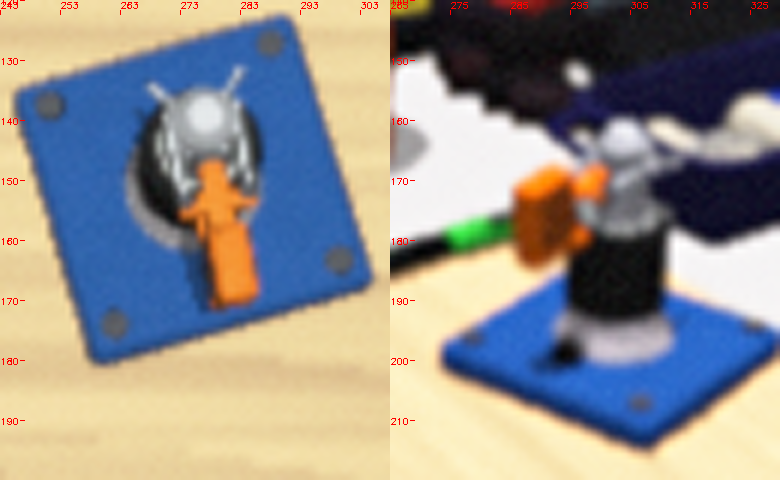

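The clip hangs in the groove: its arms straddle the axle in the top view (276,140) and its block is slightly low in the side view (291,176). The roller is seated underneath. Handing in.

```bash
python3 -c "
from plant import bot
print(bot.close_job())"
```

```text
the job is handed in; nothing more can be done
None
```

The roller rests on the stand and the clip is snapped into the groove and released; measured push forces stayed under about 7 N. I handed the job in at about 23 s, and the hand-in reported no verdict.

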